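Set the probe on the potato pan

TASK

Squeeze the sprung probe clip off the rim of the empty pan where it sits and clip it, pushed fully down, onto a long side of the rim of the pan with the potatoes, with its sleeve on the inside of the pan. Then take the dial thermometer out of its stand and slide its stem down through the sleeve until its neck rests on it. Leave the pans, the stand and everything else standing where they are.

Things in the scene. Friction and masses are not known exactly. Their poses are not given: they have to be found in the camera images.
- pan_full: stainless gastronorm pan, 108 x 176 mm outside, 65 mm high, loose; origin at the middle of its underside, z up, y along its long sides, x across. Inner wall face at x = +/-41 mm under the rim, leaning in to 37 mm at the bottom; floor at z = 3 mm. This one holds two potatoes along its middle, 40 mm high, fixed in it; 10 mm or more stays free along each long wall. 0.48 kg
- pan_full_rim_a (a point): middle of the rim's top on the potato pan's long side at x = +48 mm, 65 mm above its underside. The rim is a flat flange 13.5 mm wide and 6 mm deep, turned outwards, straight for 65 mm either way along y
- pan_full_rim_b (a point): the same on its other long side, at x = -48 mm
- pan_empty: stainless gastronorm pan, 108 x 176 mm outside, 65 mm high, loose; origin at the middle of its underside, z up, y along its long sides, x across. Inner wall face at x = +/-41 mm under the rim, leaning in to 37 mm at the bottom; floor at z = 3 mm. This one is empty (0.28 kg); the clip starts on its rim
- clip: the sprung steel probe clip, like a large clothes peg standing on a rim, handles up, with a sleeve tube at one end; 75 g. Origin on the hinge pin, z up on the rim, x from outer to inner jaw (towards the pan's inside), y along the rim towards the sleeve. Jaws reach 43 mm below the pin and 18 mm either way in y (inner one to +38): 13.5 mm apart on the rim, 35 mm at the tips when open
- clip_grip (a point): midway between the two handles, 36 mm above the pin: squeeze here along the clip's x. Handles: plates 22 mm wide in y, grip faces 24 to 42 mm above the pin, 48 mm over both on the rim, 23 mm when squeezed right in (about 10 N), which opens the jaws; each half then leans 0.31 rad, the pin keeps midway below
- clip_stop (a point): underside of the stop bar between the jaws, 16 mm below the pin: it sits on the rim's top when the clip is fully on (pin 81 mm above the pan's underside)
- clip_sleeve (a point): centre of the sleeve's open top: tube of 9 mm bore, 67 mm long, open at both ends, its mouth flared to 18 mm (22 mm outside); 15 mm from the pin towards the pan's inside (x), 30 mm along the rim (y), 40 mm above the pin, 3 mm below the handle tops
- clip_jaw (a joint): opening angle of the clip, rad: 0 with the jaws on a rim, +0.66 fully squeezed open, -0.33 shut on nothing; a spring closes it
- thermometer: the dial thermometer, upright in its stand at the start: origin at the tip of the stem, z up the stem; stem 6 mm thick and 98 mm long, above it a neck 13 mm thick and 22 mm high that does not pass into a sleeve, then the round dial case, 44 mm across, 120 to 134 mm above the tip; 60 g, loose in the stand's tube with 1.5 mm play all round, its tip resting 12 mm above the worktop
- thermo_dial (a point): centre of the dial case, 127 mm above the stem's tip: grasp the case across its 44 mm diameter
- thermo_neck (a point): underside of the neck, 98 mm above the stem's tip; it comes to rest on the sleeve's top
- stand: the thermometer stand: round weighted foot 62 mm across and 12 mm thick with an upright tube (14 mm outside, flared to 22 mm) up to z = 84 mm; origin at the middle of its underside; 0.45 kg, loose
- ramekin_white: white ramekin, 69 mm across, 34 mm high; origin at the middle of its underside; leave alone
- ramekin_brown: brown ramekin, 69 mm across, 34 mm high; origin at the middle of its underside; leave alone
- garlic_bulb: garlic bulb, 48 x 50 x 51 mm; origin under its middle; leave alone
- tin: flat steel tin, 86 mm across, 40 mm high; origin at the middle of its underside; leave alone
- veg_peeler: peeler, 170 x 25 x 18 mm, lying; origin under its middle, length along x; leave alone
- mill: wooden pepper mill, standing, 58 mm across, 170 mm high; origin at the middle of its underside; leave alone
- loose_potato: potato lying beside the pans, 49 x 76 x 40 mm; origin under its middle; leave alone
Mind the look-alikes: they are no part of the job. What is shaped like the thermometer but green, pink or red is not meant.

How it is judged:
On the way, in this order (a step that is already met when the one before it is completed fails the run):
1. the clip grips a long side of the potato pan's rim, pushed down, sleeve inside, let go (((x of clip in the frame of pan_full between 0.039 and 0.056 m and x of clip_sleeve in the frame of pan_full below 0.042 m) or (x of clip in the frame of pan_full between -0.056 and -0.039 m and x of clip_sleeve in the frame of pan_full above -0.042 m)) and y of clip in the frame of pan_full between -0.065 and 0.065 m and z of clip in the frame of pan_full between 0.07 and 0.091 m and value of joint clip_jaw between -0.15 and 0.15 rad and angle between clip's own z axis and vertical below 0.25 rad and contact force between the fingers and clip below 0.1 N and contact force between clip and pan_full above 1 N), for 0.2 s.
2. the thermometer stands in the clip's sleeve with its stem in the potato pan, let go (all of step 1 and distance between thermo_neck and clip_sleeve below 0.01 m and angle between the z axis of thermometer and the z axis of clip, either way round below 0.15 rad and x of thermometer in the frame of pan_full between -0.044 and 0.044 m and y of thermometer in the frame of pan_full between -0.08 and 0.08 m and z of thermometer in the frame of pan_full between 0.002 and 0.045 m and contact force between the fingers and thermometer below 0.1 N), for 0.2 s.
At the end, for the whole second after the job is handed in: Clip on a long side of the potato pan's rim: pin 39-56 mm from its long middle line, 70-91 mm above its underside, jaw angle within 0.15 rad, lean under 0.25 rad, sleeve inside. Thermometer neck within 10 mm of the sleeve top, in line within 0.15 rad, tip in the pan; both let go and at rest (all of step 2 and linear speed of each of thermometer, clip, pan_full below 0.02 m/s); the robot touches nothing.
It fails at once if a bystander (ramekin, garlic, tin, mill, peeler or loose potato) is shifted by more than 40 mm (distance of any of ramekin_white, ramekin_brown, garlic_bulb, tin, veg_peeler, mill, loose_potato from where it was at the start of the episode above 0.04 m).
It fails at once if a pan or the stand is shifted by more than 60 mm (distance of any of pan_full, pan_empty, stand from where it was at the start of the episode above 0.06 m).
It fails at once if a pan or the stand is tipped by more than 0.3 rad (angle between any of pan_full, pan_empty, stand's own z axis and vertical above 0.3 rad).
It also fails if it takes over 69 s, if anything falls off the work surface, if the arm or the gripper's body presses on something with over 40 N, if the wrist force passes 120 N, or if a joint passes its speed limit or range.

ROBOT

A 6-joint arm with a two-finger parallel gripper is mounted at the origin on a cart in front of the work surface, level with it; the furniture and walls round the work are solid. World frame = base frame: x ahead of the robot, y to its left, z up, the work surface at z = 0. Lengths are in m, angles in rad, forces in N, time in s.
With the tool pointing down it reaches from about 0.35 to 0.85 m from the base axis. Payload 8.1 kg.
Tool frame: the origin (TCP) lies between the finger pads; the fingertips stand 25 mm ahead of it and the grasp point (between the pads) lies 6 mm ahead of it; z points along the fingers, y is the line along which they close (so a half turn about z gives the same grasp; the last joint's range is limited). The gripper opens to 93 mm and grips with 3 to 60 N. Pads are 15 mm wide; open, the fingers measure 128 mm over their backs; the gripper's body (75 mm by 188 mm) begins 65 mm behind the grasp point.
Start: joints at [-1.332, 0.13, 1.488, -0, 1.523, -0.085], TCP at [0.191, -0.569, 0.205] pointing down, gripper open.
Joint ranges: [-2.96, 2.96], [-0.89, 2.26], [0.02, 2.5], [-1.34, 4.48], [0, 2.73], [-2.66, 2.66]. Speed limits (rad/s): [2.39, 2.39, 2.79, 3.14, 3.14, 3.14].

INTERFACE

Orientations are given as a rotation vector (axis times angle).
In Python, from plant import robot gives the robot as it stands.
- The arm moves only by the tool arm_command, never from a script. Its argument "increments" is text: rows parted by semicolons, each of 5 numbers parted by spaces: the closure, from 0 (fully open) to 1 (shut), then the shift along the tool's x, y, z in mm, then the turn about the tool's z in rad. A call has 1 to 5 rows; each row is the pose to reach, as a shift and turn from the pose commanded when the call began, along the tool's axes at that moment; what a row does not reach only later rows make up. A row lasts 1/10 s, in which the tool goes at most 50 mm and 8.59 degrees, less where a joint would pass 70% of its speed; a pose out of reach is approached as far as the arm can. A call with a gripper value outside its range is refused whole. The fingers move at their own pace and stop on an object; "grip_force" is the grip in N (left out, the last holds). Time passes only in rows, so rows that repeat a pose let the fingers close. It gives the time, the measured TCP pose, the force, the opening and the grip force at its end, in the units of the state.
- robot.read_state(): the state, without advancing time (a new reading comes with each control period).
- robot.read_camera(name): name is "scene" or "top" or "wrist"; returns the picture (480x640x3 uint8, blue, green, red); there is no depth.
- robot.camera_model(name): a dict with "fx", "fy", "cx", "cy" (pixels), "eye" and "rotation" of the camera in the world. Camera axes: x right, y down, z forward; pixel columns grow to the right and rows downward; lengths in m; the calibration is good to about 2 mm. A picture is of the moment at which its call begins: read the wrist's pose just before it. camera_model takes no time and is no camera call; for the wrist camera it gives the pose at the moment of the call.
- robot.close_job(): hands the job in; it is judged then, once.
The state is a dict: "t": time; "q": joint angles; "dq": joint speeds; "joint_torque": joint torques, N m; "tool_pos": TCP position; "orientation": TCP orientation; "force": force on the tool from outside, world axes, zero at the start; "wrist_torque": the same for the moment, N m; "opening": finger opening in m; "gripper_force": force on a finger pad.
Only numpy, scipy, OpenCV 4.12 (cv2) and the standard library are available. Lean on these libraries where they do the work, as an engineer would, in place of code of your own. Each camera call takes 0.05 s, during which the arm holds its last target. There are 200 camera calls.

## Working session

There is one attempt and no reset: what is moved stays moved. The work goes in short steps, Python scripts to look and compute and a tool call to move; the robot and the scene stay as the last step left them, time stands still between calls to the robot, and variables do not carry over. Pictures are saved under pics/ and viewed, at most 10 in all, crops included, and the job is handed in when it is done.

Besides the shell and the picture viewer there is one more tool, called after "Emit:" by a JSON object that holds its "method" and its "body". arm_command: Moves the arm, as the interface text tells. Its arguments: {"type":"object","properties":{"increments":{"type":"string"},"grip_force":{"type":"number"}},"required":["increments"]}

```bash
mkdir -p pics && ls
python3 - <<'E'
from plant import robot
import cv2,numpy as np
s=robot.read_state();print({k:np.round(v,3) for k,v in s.items()})
for n in("scene","top"):
    cv2.imwrite(f"pics/{n}0.png",robot.read_camera(n))
    m=robot.camera_model(n);print(n,{k:np.round(v,4).tolist() for k,v in m.items()})
E
```

```text
pics
{'t': np.float64(0.0), 'q': array([-1.332,  0.131,  1.489, -0.   ,  1.523, -0.085]), 'dq': array([ 0.   ,  0.001,  0.001, -0.001, -0.001, -0.002]), 'joint_torque': array([-0.0000e+00, -5.5985e+01, -4.9176e+01,  7.7000e-02,  3.5000e-02,
       -0.0000e+00]), 'tool_pos': array([ 0.191, -0.568,  0.204]), 'orientation': array([-3.099, -0.506,  0.   ]), 'force': array([ 0.695, -0.001, -0.966]), 'wrist_torque': array([-0.02 ,  0.01 ,  0.012]), 'gripper_force': np.float64(0.0), 'opening': np.float64(0.093)}
scene {'fx': 494.3541, 'fy': 494.3541, 'cx': 316.5963, 'cy': 246.1302, 'eye': [-0.1033, 0.6756, 0.967], 'rotation': [-1.0297, 2.4328, -1.0549]}
top {'fx': 502.4968, 'fy': 502.4968, 'cx': 321.0314, 'cy': 238.0497, 'eye': [0.3816, 0.0271, 1.4555], 'rotation': [-2.1865, 2.165, -0.1474]}
```

View pics/scene0.png

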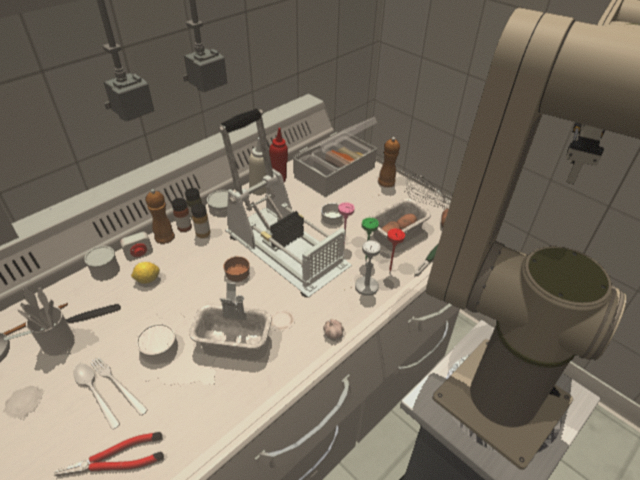

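View pics/top0.png

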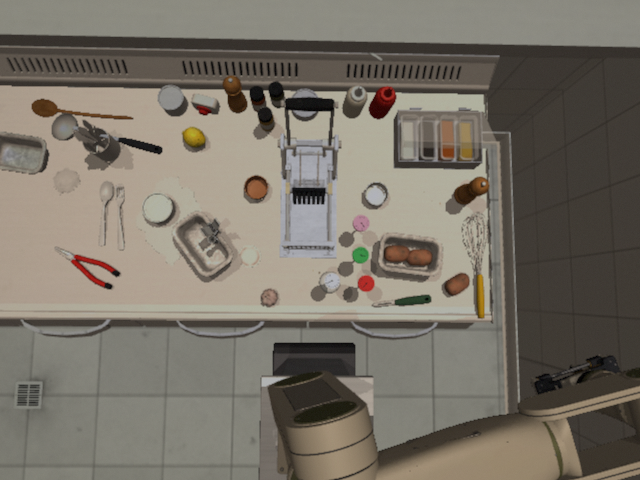

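The scene and top pictures show the following:
- The empty pan with the clip is at top (203,245), with the clip at about (210,232).
- The potato pan is at top (410,255).
- There are four dial-shaped things: pink (360,223), green (360,255), white (330,282) and red (366,283). The white/steel one fits, since coloured ones are excluded.

I'll confirm this in an enlarged crop.

```bash
cat > h.py <<'E'
import numpy as np,cv2
from plant import robot
from scipy.spatial.transform import Rotation as R
def ray(m,px):
    d=np.array([(px[0]-m["cx"])/m["fx"],(px[1]-m["cy"])/m["fy"],1.]);return np.array(m["eye"]),R.from_rotvec(m["rotation"]).apply(d) if np.ndim(m["rotation"])==1 else np.array(m["rotation"])@d
def plane(m,px,z):
    e,d=ray(m,px);return e+d*(z-e[2])/d[2]
def tri(m1,p1,m2,p2):
    e1,d1=ray(m1,p1);e2,d2=ray(m2,p2)
    d1/=np.linalg.norm(d1);d2/=np.linalg.norm(d2)
    a=np.linalg.lstsq(np.c_[d1,-d2],e2-e1,rcond=None)[0]
    A=e1+a[0]*d1;B=e2+a[1]*d2;return (A+B)/2,np.linalg.norm(A-B)
def proj(m,P):
    c=R.from_rotvec(m["rotation"]).inv().apply(np.array(P)-m["eye"]);return np.array([m["cx"]+m["fx"]*c[...,0]/c[...,2],m["cy"]+m["fy"]*c[...,1]/c[...,2]]).T
E
python3 - <<'E'
import cv2,numpy as np
from h import *
t=cv2.imread('pics/top0.png');s=cv2.imread('pics/scene0.png')
def c(im,x,y,w,h,f=4):return cv2.resize(im[y:y+h,x:x+w],None,fx=f,fy=f,interpolation=cv2.INTER_CUBIC)
a=np.hstack([c(t,165,200,100,75),c(s,180,280,100,75)])
b=np.hstack([c(t,300,210,100,75+0)[:,:], c(s,335,195,100,75)])
cv2.imwrite('pics/m1.png',np.vstack([a,b]))
m=robot.camera_model("top")
for n,p,z in[("white",(330,282),.146),("panfull",(410,255),.065),("panempty",(203,245),.065),("clip",(210,232),.12)]:print(n,plane(m,p,z).round(3))
E
```

```text
white [ 0.413 -0.029  0.146]
panfull [ 0.492 -0.255  0.065]
panempty [0.514 0.32  0.065]
clip [0.543 0.291 0.12 ]
```

View pics/m1.png

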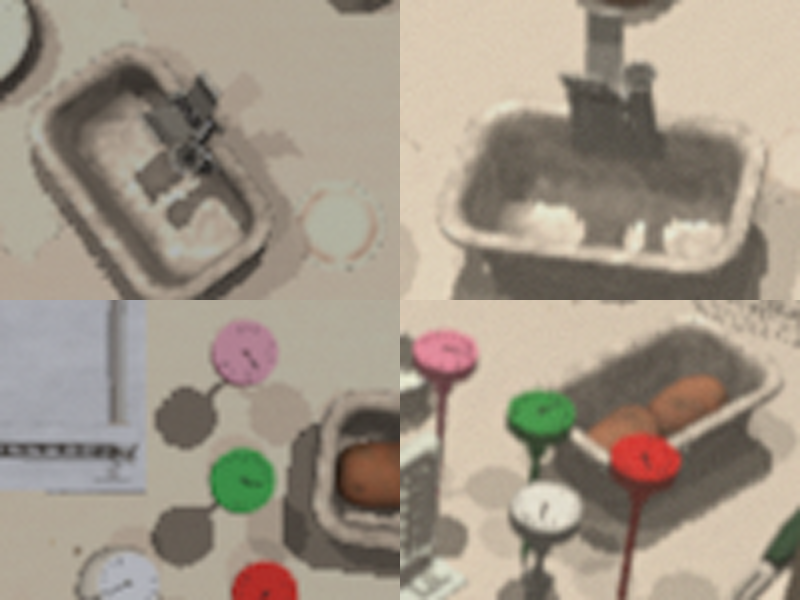

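The crop confirms it: of the four (pink, green, white, red), only the white/steel dial at top (330,282) is the thermometer. The clip stands on the far right long side of the empty pan. Its handles are at top (215,225) and (207,230), and its sleeve mouth is at about (214,239).

First I'll take the wrist camera over the potato pan, which is on the way.

```bash
cat >> h.py <<'E'
def inc(P,ydir=None):
    "tool-frame increment (mm) to world point P for TCP; ydir: world angle (rad) wanted for tool y line"
    s=robot.read_state();r=R.from_rotvec(s["orientation"]);d=r.inv().apply(np.array(P)-s["tool_pos"])*1000
    ty=r.apply([0,1,0]);a=np.arctan2(ty[1],ty[0]);w=None
    if ydir is not None:
        w=-((ydir-a+np.pi/2)%np.pi-np.pi/2)
    print("t",round(float(s["t"]),2),"tcp",s["tool_pos"].round(4),"yang",round(a,3),"q6",s["q"][5].round(2),"F",s["force"].round(1),"open",round(float(s["opening"]),4),"\n inc",d.round(1),"turn",w)
E
python3 -c "
from h import *
inc((0.47,-0.255,0.42),np.pi)"
```

```text
t 0.1 tcp [ 0.1908 -0.5683  0.2036] yang -1.247 q6 -0.09 F [ 0.7 -0.5  0.1] open 0.0931 
 inc [ 364.4 -208.5 -216. ] turn -1.2470253746469044
```

Emit:
{"method": "arm_command", "body": {"increments": "0 35 -20 -35 -0.1; 70 0 0 0 0"}}

```text
out of range
```

Emit:
{"method": "arm_command", "body": {"increments": "0 360 -210 -215 -1.2; 0 360 -210 -215 -1.2; 0 360 -210 -215 -1.2; 0 360 -210 -215 -1.2; 0 360 -210 -215 -1.2"}}

```text
t: 0.6
tool_pos: [0.3379, -0.3999, 0.3196]
orientation: [-2.694, -1.614, -0.0]
force: [0.6, -0.2, 0.2]
opening: 0.0931
gripper_force: 0.0
```

```bash
python3 -c "
from h import *
inc((0.47,-0.255,0.42),0)"
```

```text
t 0.6 tcp [ 0.3379 -0.3999  0.3196] yang -0.491 q6 -0.48 F [ 0.6 -0.2  0.2] open 0.0931 
 inc [ 190.1   48.1 -100.3] turn -0.49113184703432733
```

Emit:
{"method": "arm_command", "body": {"increments": "0 190 48 -100 -0.49; 0 190 48 -100 -0.49; 0 190 48 -100 -0.49; 0 190 48 -100 -0.49; 0 190 48 -100 -0.49"}}

```text
t: 1.1
tool_pos: [0.4723, -0.2546, 0.4214]
orientation: [2.222, 2.218, 0.002]
force: [0.5, -0.4, 0.3]
opening: 0.0926
gripper_force: 0.0
```

```bash
python3 -c "
from h import *
inc((0.54,0.29,0.38),0)
m=robot.camera_model('wrist');im=robot.read_camera('wrist');cv2.imwrite('pics/w1.png',im)
import pickle;pickle.dump(m,open('w1.pkl','wb'));print({k:np.round(v,3) for k,v in m.items()})
inc((0.54,0.29,0.38),0)"
```

```text
t 1.1 tcp [ 0.4723 -0.2546  0.4214] yang -0.002 q6 -0.59 F [ 0.5 -0.4  0.3] open 0.0926 
 inc [544.8  66.5  41.3] turn -0.0020394677057116173
{'fx': np.float64(334.429), 'fy': np.float64(334.429), 'cx': np.float64(319.104), 'cy': np.float64(242.169), 'eye': array([ 0.472, -0.187,  0.601]), 'rotation': array([ 2.893e+00, -3.000e-03,  2.000e-03])}
t 1.15 tcp [ 0.4731 -0.2539  0.4219] yang -0.002 q6 -0.59 F [-0.8  1.2  0.9] open 0.0928 
 inc [544.1  65.4  41.9] turn -0.0023816234008018355
```

View pics/w1.png

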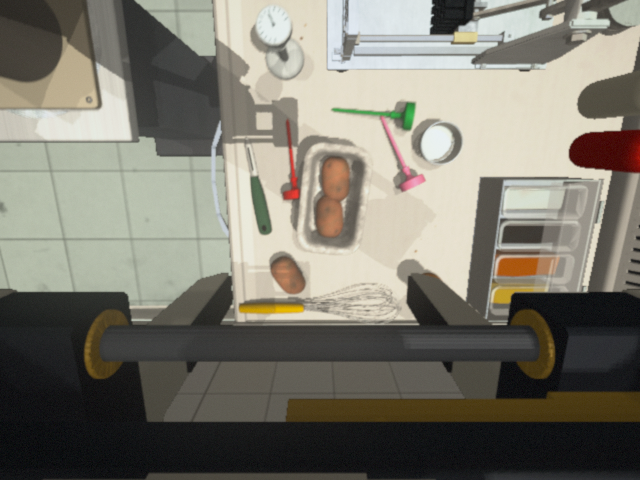

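The wrist view shows the potato pan at (333,197), with its interior at roughly (310-360, 150-245). The white thermometer is upright at (273,25) in its stand. The coloured decoys lie fallen around the pan. Next I'll measure the pan from its dark interior.

```bash
cat > pan.py <<'E'
from h import *
def pan(im,m,c,win,z=0.065,out=None):
    "interior opening of the pan round pixel c -> centre, long-axis angle, sizes"
    x0,y0,x1,y1=win;g=cv2.GaussianBlur(im,(3,3),0);hsv=cv2.cvtColor(g,cv2.COLOR_BGR2HSV)
    roi=hsv[y0:y1,x0:x1,2];t,_=cv2.threshold(roi.copy(),0,255,cv2.THRESH_OTSU)
    for thr in (t-15,t,t+15):
        mk=np.zeros(im.shape[:2],np.uint8);mk[y0:y1,x0:x1]=((roi<thr)|(hsv[y0:y1,x0:x1,1]>110))*255
        cs,_=cv2.findContours(mk,cv2.RETR_EXTERNAL,cv2.CHAIN_APPROX_NONE)
        cs=[k for k in cs if cv2.pointPolygonTest(k,c,False)>0]
        if not cs: print(thr,"none");continue
        k=max(cs,key=cv2.contourArea)[:,0,:]
        P=np.array([plane(m,p,z)[:2] for p in k])*1000
        (cx,cy),(w,h),a=cv2.minAreaRect(P.astype(np.float32))
        if w>h:a+=90;w,h=h,w
        print("thr",thr,"centre",round(cx,1),round(cy,1),"w,l",round(w,1),round(h,1),"long axis ang",round(a+90,1))
E
python3 - <<'E'
from pan import *
import pickle
im=cv2.imread('pics/w1.png');m=pickle.load(open('w1.pkl','rb'))
pan(im,m,(333,180),(285,125,385,265))
print("px per axis",[plane(m,p,.065).round(3) for p in [(310,140),(372,150),(360,252),(295,245)]])
E
```

```text
thr 161.0 centre 497.3 -254.2 w,l 84.4 151.4 long axis ang 263.5
thr 176.0 centre 497.3 -253.9 w,l 87.2 153.3 long axis ang 263.9
thr 191.0 centre 497.3 -254.2 w,l 90.2 156.0 long axis ang 264.3
px per axis [array([ 0.459, -0.161,  0.065]), array([ 0.555, -0.176,  0.065]), array([ 0.541, -0.34 ,  0.065]), array([ 0.433, -0.327,  0.065])]
```

Emit:
{"method": "arm_command", "body": {"increments": "0 540 65 20 -0.6; 0 540 65 20 -0.6; 0 540 65 20 -0.6; 0 540 65 20 -0.6; 0 540 65 20 -0.6"}}

```text
t: 1.65
tool_pos: [0.5012, -0.0083, 0.4092]
orientation: [-1.468, -2.777, 0.001]
force: [0.8, -0.1, 0.6]
opening: 0.0929
gripper_force: 0.0
```

```bash
python3 -c "
from h import *
inc((0.54,0.25,0.36),2.27)"
```

```text
t 1.65 tcp [ 0.5012 -0.0083  0.4092] yang 0.598 q6 -0.72 F [ 0.8 -0.1  0.6] open 0.0929 
 inc [191.6 177.5  49.1] turn 1.4694532494621235
```

```bash
python3 -c "
from h import *
inc((0.48,0.235,0.33),2.27)"
```

```text
t 1.65 tcp [ 0.5012 -0.0083  0.4092] yang 0.598 q6 -0.72 F [ 0.8 -0.1  0.6] open 0.0929 
 inc [213.  119.5  79.2] turn 1.4694532494621235
```

Emit:
{"method": "arm_command", "body": {"increments": "0 213 120 40 1.47; 0 213 120 79 1.47; 0 213 120 79 1.47; 0 213 120 79 1.47; 0 213 120 79 1.47"}}

```text
t: 2.15
tool_pos: [0.4843, 0.2051, 0.3404]
orientation: [-2.319, -2.119, 0.001]
force: [1.3, -0.6, -0.4]
opening: 0.0933
gripper_force: 0.0
```

```bash
python3 -c "
from h import *
inc((0.48,0.235,0.33),2.27)"
```

```text
t 2.15 tcp [0.4843 0.2051 0.3404] yang -0.09 q6 0.39 F [ 1.3 -0.6 -0.4] open 0.0933 
 inc [29.4 -7.  10.4] turn 0.7812343123198446
```

Emit:
{"method": "arm_command", "body": {"increments": "0 29 -7 10 0.78; 0 29 -7 10 0.78; 0 29 -7 10 0.78; 0 29 -7 10 0.78; 0 29 -7 10 0.78"}}

```text
t: 2.65
tool_pos: [0.4801, 0.2331, 0.3308]
orientation: [2.934, 1.122, -0.002]
force: [0.0, 0.4, -0.6]
opening: 0.0935
gripper_force: 0.0
```

Emit:
{"method": "arm_command", "body": {"increments": "0 0 0 0 0.04;0 0 0 0 0.04"}}

```text
t: 2.85
tool_pos: [0.4802, 0.233, 0.3309]
orientation: [2.953, 1.071, -0.002]
force: [-0.3, 0.2, -0.2]
opening: 0.0933
gripper_force: 0.0
```

```bash
python3 -c "
from h import *
import pickle
m=robot.camera_model('wrist');im=robot.read_camera('wrist');cv2.imwrite('pics/w2.png',im)
pickle.dump(m,open('w2.pkl','wb'))
inc((0.54,0.29,0.33),2.27)"
```

```text
t 2.9 tcp [0.4803 0.2331 0.331 ] yang -0.873 q6 1.23 F [-0.1 -0.1 -0.3] open 0.0931 
 inc [82.3 -5.3  0.9] turn -0.0016909193375855835
```

View pics/w2.png

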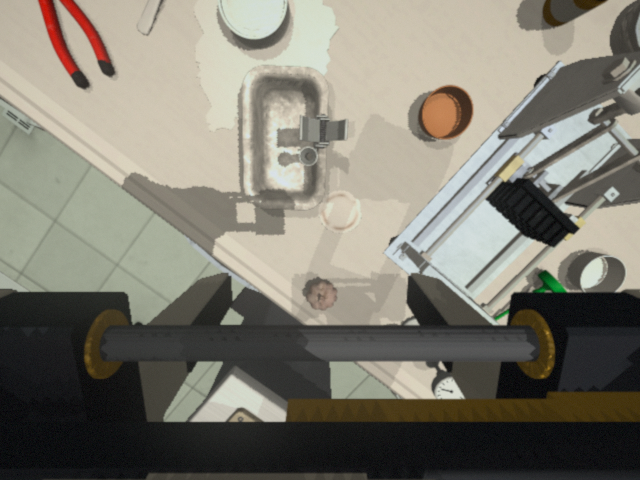

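The wrist view shows the empty pan at (286,138), nearly square to the tool. The clip is at about (323,130) with its sleeve mouth ring at (309,156). I'll enlarge it to get exact pixels.

Run:
```python
from pan import *
import pickle
im=cv2.imread('pics/w2.png');m=pickle.load(open('w2.pkl','rb'))
cv2.imwrite('pics/w2c.png',cv2.resize(im[105:180,270:370],None,fx=8,fy=8,interpolation=cv2.INTER_CUBIC))
pan(im,m,(275,170),(230,60,345,215))
```

```text
thr 151.0 centre 510.6 311.3 w,l 136.7 183.2 long axis ang 210.7
thr 166.0 centre 513.7 315.5 w,l 149.8 175.8 long axis ang 217.7
thr 181.0 centre 514.2 318.5 w,l 152.3 174.5 long axis ang 219.9
```

View pics/w2c.png

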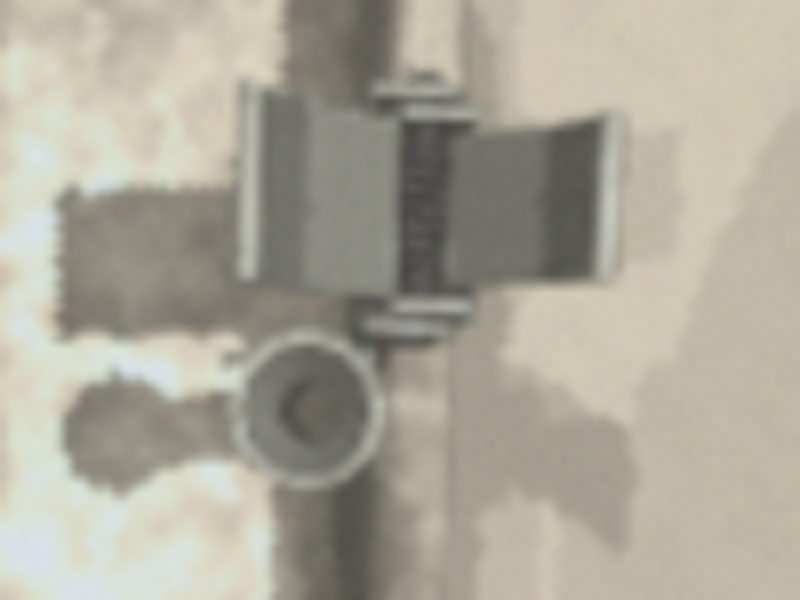

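The crop is at 8x with origin (270,105). It shows the inner handle top edge from (247,85) to (245,280), the outer one from (612,112) to (605,280), and the sleeve ring centre at (310,409).

Run:
```python
from h import *
import pickle
m=pickle.load(open('w2.pkl','rb'))
f=lambda x,y,z:plane(m,(270+x/8-.44,105+y/8-.44),z)
a=f(247,85,.123),f(245,280,.123);b=f(612,112,.123),f(605,280,.123)
s=f(310,409,.121);r=[f(234,409,.121),f(386,409,.121)]
print("w",np.linalg.norm(a[0]-a[1]),np.linalg.norm(b[0]-b[1]),"ring",np.linalg.norm(r[0]-r[1]))
A=(a[0]+a[1])/2;B=(b[0]+b[1])/2;x=(A-B);L=np.linalg.norm(x);x/=L
print("sep",L,"angle",np.arctan2(x[1],x[0]),"edge angles",[np.arctan2(*(q[1]-q[0])[1::-1]) for q in(a,b)])
c=(A+B)/2;y=np.cross([0,0,1],x);print("centre",c,"sleeve rel",(s-c)@x,(s-c)@y)
inc([c[0],c[1],.25],np.arctan2(x[1],x[0]))
```

```text
w 0.02542706088360746 0.021954092664700248 ring 0.021412583625956036
sep 0.0498547112051016 angle 2.2319337531316426 edge angles [np.float64(-2.4702723243285725), np.float64(-2.4698099498967814)]
centre [0.55854713 0.29302085 0.123     ] sleeve rel 0.015397179390422273 0.02969251540952482
t 2.9 tcp [0.4803 0.2331 0.331 ] yang -0.873 q6 1.23 F [-0.1 -0.1 -0.3] open 0.0931 
 inc [98.6  4.4 80.9] turn 0.036375327530771884
```

The measurement checks out: sleeve offset 15.4/29.7 mm against 15/30, and ring 21.4 mm against 22. Now I'll move above the clip and then down to a TCP height of 0.123.

Emit:
{"method": "arm_command", "body": {"increments": "0 50 2 40 0.03; 0 99 4 80 0.03; 0 99 4 110 0.03; 0 99 4 110 0.03; 0 99 4 110 0.03"}}

```text
t: 3.4
tool_pos: [0.5578, 0.2933, 0.2197]
orientation: [2.968, 1.029, -0.007]
force: [-0.3, -0.1, 0.7]
opening: 0.0933
gripper_force: 0.0
```

```bash
python3 -c "
from h import *
inc((0.5585,0.293,0.123),2.239)"
```

```text
t 3.4 tcp [0.5578 0.2933 0.2197] yang -0.903 q6 1.31 F [-0.3 -0.1  0.7] open 0.0933 
 inc [ 0.8  0.8 96.7] turn -0.000461821433706433
```

Emit:
{"method": "arm_command", "body": {"increments": "0 0.5 0.5 40 0; 0 0.5 0.5 75 0; 0 0.5 0.5 96 0; 0.4 0.5 0.5 96 0; 0.4 0.5 0.5 96 0", "grip_force": 25}}

```text
t: 3.9
tool_pos: [0.5606, 0.2941, 0.1289]
orientation: [-2.968, -1.028, -0.005]
force: [-0.1, 0.8, 0.5]
opening: 0.0809
gripper_force: 0.0
```

Emit:
{"method": "arm_command", "body": {"increments": "0.5 0 0 0 0; 0.55 0 0 0 0; 0.6 0 0 0 0; 0.7 0 0 0 0; 0.8 0 0 0 0"}}

```text
t: 4.4
tool_pos: [0.5596, 0.294, 0.126]
orientation: [2.969, 1.028, 0.0]
force: [-0.3, -0.1, -0.6]
opening: 0.0417
gripper_force: 0.0
```

Emit:
{"method": "arm_command", "body": {"increments": "0.85 0 0 0 0; 0.85 0 0 0 0; 0.85 0 0 0 0"}}

```text
t: 4.7
tool_pos: [0.5595, 0.294, 0.1256]
orientation: [2.969, 1.028, -0.0]
force: [-0.1, -1.0, 1.0]
opening: 0.0177
gripper_force: 0.0
```

```bash
python3 -c "
from h import *
m=robot.camera_model('wrist');im=robot.read_camera('wrist')
inc((0.5585,0.293,0.123),2.239)
s=robot.read_camera('scene')
print(proj(m,[.5585,.293,.12]))
c=lambda i,x,y,w,h,f:cv2.resize(i[y:y+h,x:x+w],None,fx=f,fy=f,interpolation=cv2.INTER_CUBIC)
a=c(im,160,60,320,300,1.25);b=c(s,170,250,133,125,3)
cv2.imwrite('pics/w3.png',np.hstack([a,b]))
s=robot.read_state();print(s['opening'],s['gripper_force'])"
```

```text
t 4.75 tcp [0.5596 0.2939 0.1257] yang -0.904 q6 1.31 F [-0.4 -1.1  0.3] open 0.0157 
 inc [-1.4  0.1  2.7] turn -0.001516402976790232
[319.09659739 279.10193807]
0.014562393008409292 0.0
```

View pics/w3.png

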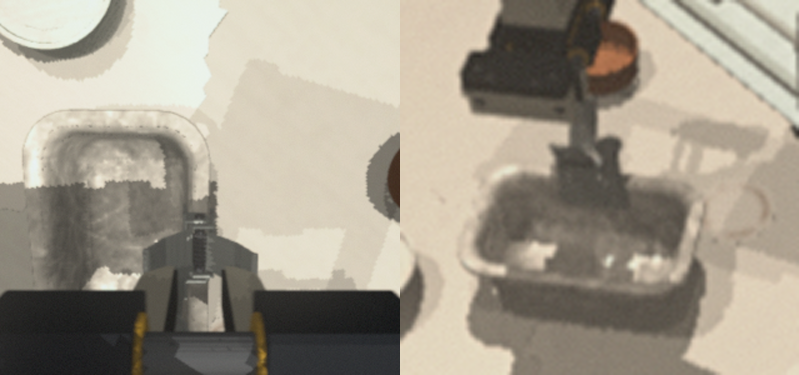

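Run:
```python
from h import *
m=robot.camera_model('scene');w=robot.camera_model('wrist');t=robot.camera_model('top');s=robot.read_state()
r=R.from_rotvec(s['orientation']);p=s['tool_pos']
for n,o in[('tip',[0,0,.025]),('tipL',[0,-.016,.025]),('tipR',[0,.016,.025])]:
    P=p+r.apply(o);q=proj(m,P);print(n,P.round(3),'scene',q.round(1),'crop',((q-[170,250])*3).round(),'wrist',proj(w,P).round(1))
# triangulate sleeve mouth: start scene/top pictures
c=np.array([.5585,.293]);a=2.239;x=np.array([np.cos(a),np.sin(a)]);y=np.array([-x[1],x[0]])
for n,P in[('sleeve',[*(c+.015*x+.03*y),.121]),('hin',[*(c+.024*x),.124]),('hout',[*(c-.024*x),.124]),('pin',[*c,.081])]:
    q=proj(m,P);print(n,np.round(P,3),'scene crop3',((q-[170,250])*3).round(),'m1 scene crop',((q-[180,280])*4).round(),'m1 top crop',((proj(t,P)-[165,200])*4).round(), 'wrist',proj(w,P).round(1))
```

```text
tip [0.56  0.294 0.101] scene [228.3 298. ] crop [175. 144.] wrist [318.9 266.4]
tipL [0.55  0.307 0.101] scene [226.5 303.3] crop [170. 160.] wrist [294.  266.4]
tipR [0.569 0.281 0.101] scene [230.1 292.8] crop [180. 128.] wrist [343.8 266.4]
sleeve [0.526 0.286 0.121] scene crop3 [208. 146.] m1 scene crop [237.  74.] m1 top crop [186. 154.] wrist [294.4 326.3]
hin [0.544 0.312 0.124] scene crop3 [165. 148.] m1 scene crop [180.  77.] m1 top crop [147. 127.] wrist [277.4 281.6]
hout [0.573 0.274 0.124] scene crop3 [181. 100.] m1 scene crop [202.  14.] m1 top crop [206.  83.] wrist [360.8 281.5]
pin [0.558 0.293 0.081] scene crop3 [180. 161.] m1 scene crop [199.  94.] m1 top crop [189. 113.] wrist [319.1 259.4]
```

Run:
```python
from h import *
im=robot.read_camera('wrist');s=robot.read_camera('scene')
c=lambda i,x,y,w,h,f:cv2.resize(i[y:y+h,x:x+w],None,fx=f,fy=f,interpolation=cv2.INTER_CUBIC)
a=c(im,250,190,133,160,3);b=c(s,205,270,57,69,7)
b=cv2.resize(b,(400,480))
a=cv2.convertScaleAbs(a,alpha=1.6)
cv2.imwrite('pics/w4.png',np.hstack([a,cv2.convertScaleAbs(b,alpha=1.6)]))
```

```text
(no output)
```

View pics/w4.png

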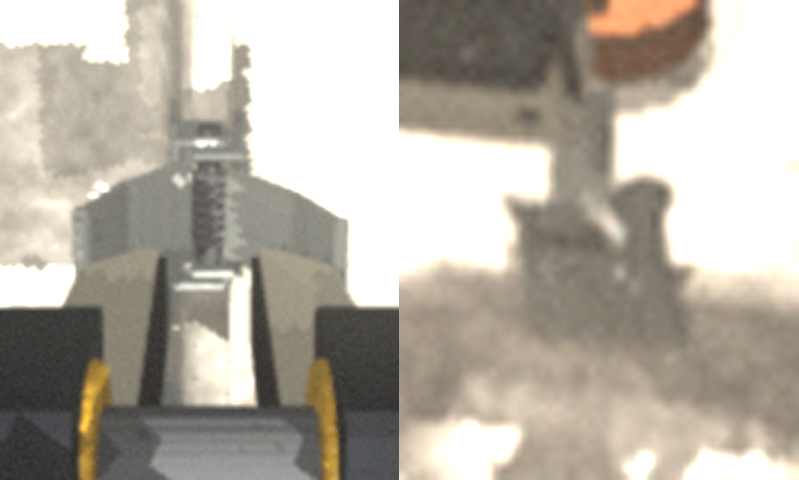

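In the enlarged crop, the handles at about (75,235) and (345,235) are still unsqueezed, and the fingers end above them. So the fingers closed over the top of the clip. I'll check the gripper's real height against the scene camera.

Run:
```python
from h import *
m=robot.camera_model('scene');w=robot.camera_model('wrist');s=robot.read_state()
r=R.from_rotvec(s['orientation']);p=s['tool_pos']
for dz in(0,.043):
  for sx in(-.0375,.0375):
    for sy in(-.094,.094):
      P=p+r.apply([sx,sy,-.059-dz]);print(dz,sx,sy,((proj(m,P)-[170,250])*3).round())
print(r.inv().apply(np.array(w['eye'])-p))
import pickle
# all edge columns at row of w1 finger
im=cv2.cvtColor(cv2.imread('pics/w1.png'),cv2.COLOR_BGR2GRAY)
for row in (285,300,315):print(row,[ (c,int(im[row,c])) for c in range(395,480,4)])
```

```text
0 -0.0375 -0.094 [180. 174.]
0 -0.0375 0.094 [242. -15.]
0 0.0375 -0.094 [ 72. 162.]
0 0.0375 0.094 [147. -25.]
0.043 -0.0375 -0.094 [173. 132.]
0.043 -0.0375 0.094 [238. -57.]
0.043 0.0375 -0.094 [ 62. 120.]
0.043 0.0375 0.094 [140. -66.]
[ 0.06798287  0.00030213 -0.17942574]
285 [(395, 223), (399, 223), (403, 222), (407, 131), (411, 49), (415, 49), (419, 80), (423, 87), (427, 87), (431, 86), (435, 85), (439, 87), (443, 84), (447, 160), (451, 223), (455, 224), (459, 224), (463, 222), (467, 192), (471, 78), (475, 80), (479, 78)]
300 [(395, 192), (399, 200), (403, 198), (407, 62), (411, 42), (415, 38), (419, 38), (423, 40), (427, 38), (431, 80), (435, 81), (439, 82), (443, 83), (447, 83), (451, 83), (455, 82), (459, 81), (463, 108), (467, 82), (471, 77), (475, 75), (479, 75)]
315 [(395, 207), (399, 214), (403, 197), (407, 196), (411, 199), (415, 40), (419, 33), (423, 32), (427, 31), (431, 30), (435, 29), (439, 27), (443, 79), (447, 81), (451, 78), (455, 80), (459, 80), (463, 81), (467, 82), (471, 80), (475, 81), (479, 79)]
```

Both views agree that the fingers really sit about 45 mm higher than the stated tool geometry gives. The grasp therefore has to be commanded about 45 mm lower. I'll open, go down gently and watch the force.

Emit:
{"method": "arm_command", "body": {"increments": "0 0 0 0 0; 0 0 0 0 0; 0 0 0 0 0; 0 0 0 0 0; 0 0 0 0 0"}}

```text
t: 5.4
tool_pos: [0.5595, 0.294, 0.1257]
orientation: [2.969, 1.028, -0.0]
force: [0.5, -0.3, 0.3]
opening: 0.0494
gripper_force: 0.0
```

Emit:
{"method": "arm_command", "body": {"increments": "0 0 0 0 0; 0 0 0 0 0; 0 0 0 0 0; 0 0 0 0 0; 0 0 0 0 0"}}

```text
t: 5.9
tool_pos: [0.5596, 0.294, 0.1257]
orientation: [-2.969, -1.028, 0.0]
force: [-0.7, -0.2, 0.2]
opening: 0.0892
gripper_force: 0.0
```

Emit:
{"method": "arm_command", "body": {"increments": "0 -1 0 10 0; 0 -1 0 20 0; 0 -1 0 30 0; 0 -1 0 42 0; 0.3 -1 0 46 0"}}

```text
t: 6.4
tool_pos: [0.5574, 0.2928, 0.077]
orientation: [2.968, 1.028, -0.005]
force: [0.7, 0.6, 0.8]
opening: 0.0884
gripper_force: 0.0
```

Emit:
{"method": "arm_command", "body": {"increments": "0.5 0 0 0 0; 0.5 0 0 0 0; 0.5 0 0 0 0; 0.5 0 0 0 0; 0.6 0 0 0 0"}}

```text
t: 6.9
tool_pos: [0.5592, 0.2935, 0.0803]
orientation: [2.969, 1.028, 0.002]
force: [0.3, -1.3, 4.0]
opening: 0.0496
gripper_force: 5.3
```

Contact came at 49.6 mm, which is the handle width. Continuing to squeeze.

Emit:
{"method": "arm_command", "body": {"increments": "0.6 0 0 0 0; 0.7 0 0 0 0; 0.7 0 0 0 0; 0.8 0 0 0 0; 0.8 0 0 0 0", "grip_force": 25}}

```text
t: 7.4
tool_pos: [0.5609, 0.2935, 0.0828]
orientation: [2.968, 1.027, 0.007]
force: [-1.2, -2.9, 12.0]
opening: 0.0206
gripper_force: 25.0
```

Emit:
{"method": "arm_command", "body": {"increments": "0.8 0 0 0 0; 0.8 0 0 0 0; 0.8 0 0 0 0"}}

```text
t: 7.7
tool_pos: [0.5608, 0.2935, 0.0829]
orientation: [2.968, 1.027, 0.007]
force: [-1.6, -2.8, 12.7]
opening: 0.0208
gripper_force: 25.0
```

Fully squeezed, holding at 25 N. Lifting.

Emit:
{"method": "arm_command", "body": {"increments": "0.8 0 0 -10 0; 0.8 0 0 -25 0; 0.8 0 0 -45 0; 0.8 0 0 -70 0; 0.8 0 0 -100 0"}}

```text
t: 8.2
tool_pos: [0.558, 0.2932, 0.1804]
orientation: [-2.969, -1.028, 0.003]
force: [0.8, -0.3, -0.7]
opening: 0.0193
gripper_force: 13.8
```

Emit:
{"method": "arm_command", "body": {"increments": "0.8 0 0 -40 0; 0.8 0 0 -80 0; 0.8 0 0 -80 0; 0.8 0 0 -80 0"}}

```text
t: 8.6
tool_pos: [0.5595, 0.2938, 0.2621]
orientation: [-2.968, -1.028, -0.006]
force: [0.2, -0.9, -1.6]
opening: 0.0194
gripper_force: 13.8
```

Run:
```python
from h import *
import pickle
a=-0.113-np.pi/2  # placeholder
c=np.array([.4973,-.254]);L=np.radians(84.0)
n=np.array([np.cos(L-np.pi/2),np.sin(L-np.pi/2)])
print("far rim mid",c+.048*n, "y dir wanted",np.arctan2(n[1],n[0]))
m=robot.camera_model('wrist');im=robot.read_camera('wrist');pickle.dump(m,open('w5.pkl','wb'));cv2.imwrite('pics/w5full.png',im)
s=robot.read_camera('scene');cv2.imwrite('pics/s5.png',s)
ms=robot.camera_model('scene');p=robot.read_state()['tool_pos'];print(proj(ms,p),proj(m,p))
q=proj(ms,p-[0,0,.0]).astype(int);x,y=q[0]-45,q[1]-60
c2=lambda i,x,y,w,h,f:cv2.resize(i[y:y+h,x:x+w],None,fx=f,fy=f,interpolation=cv2.INTER_CUBIC)
cv2.imwrite('pics/w5.png',cv2.convertScaleAbs(np.hstack([c2(im,220,190,200,240,2),c2(s,max(x,0),max(y,0),100,120,4)]),alpha=1.4))
print(x,y);inc((*(c+.048*n),.30),np.arctan2(n[1],n[0]))
```

```text
far rim mid [ 0.54503705 -0.25901737] y dir wanted -0.1047197551196597
[220.64708468 248.23356685] [318.25001519 280.55082025]
175 188
t 8.7 tcp [0.5581 0.2931 0.2585] yang -0.904 q6 1.31 F [ 0.9 -0.5 -0.8] open 0.0191 
 inc [-351.8  425.8  -41.1] turn -0.7993380887823296
```

View pics/w5.png

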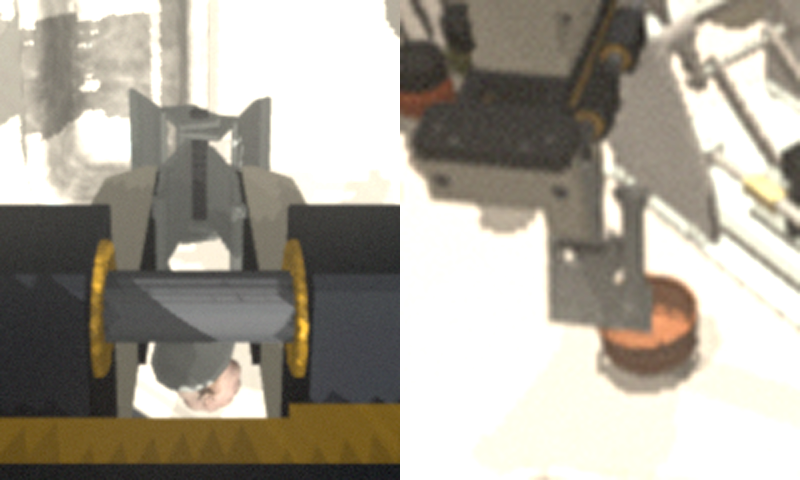

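The crop shows the clip held upright between the fingers. In the scene half, its sleeve top is at (632,188) and its lower edge is level at y≈322. Next I'll carry it high to the potato pan's far rim. I'm aiming 30 mm off-centre so that the sleeve ends up at the gap between the potatoes.

Emit:
{"method": "arm_command", "body": {"increments": "0.85 -20 20 -50 0; 0.85 -40 40 -95 -0.05; 0.85 -80 80 -95 -0.15; 0.85 -110 120 -95 -0.3; 0.85 -150 160 -95 -0.4"}}

```text
t: 9.2
tool_pos: [0.5413, 0.0958, 0.3532]
orientation: [-2.699, -1.606, 0.003]
force: [0.4, 0.3, -0.6]
opening: 0.0186
gripper_force: 25.0
```

```bash
python3 -c "
from h import *
inc((.52,-.1,.36),-.105)
inc((.548,-.229,.22),-.105)"
```

```text
t 9.2 tcp [0.5413 0.0958 0.3532] yang -0.498 q6 0.58 F [ 0.4  0.3 -0.6] open 0.0186 
 inc [-182.2   74.7   -6.7] turn -0.3925517979067721
t 9.2 tcp [0.5413 0.0958 0.3532] yang -0.498 q6 0.58 F [ 0.4  0.3 -0.6] open 0.0186 
 inc [-282.1  161.1  133.2] turn -0.3925517979067721
```

Emit:
{"method": "arm_command", "body": {"increments": "0.85 -45 20 0 -0.1; 0.85 -90 40 0 -0.2; 0.85 -135 65 0 -0.3; 0.85 -180 85 0 -0.39; 0.85 -220 120 0 -0.39"}}

```text
t: 9.7
tool_pos: [0.5384, -0.1514, 0.3532]
orientation: [-2.339, -2.093, 0.002]
force: [2.0, 0.3, -0.8]
opening: 0.019
gripper_force: 25.0
```

```bash
python3 -c "
from h import *
inc((.548,-.229,.20),-.105)"
```

```text
t 9.7 tcp [ 0.5384 -0.1514  0.3532] yang -0.111 q6 -0.25 F [ 2.   0.3 -0.8] open 0.019 
 inc [-76.1  18.6 153.1] turn -0.0060325385143142896
```

Emit:
{"method": "arm_command", "body": {"increments": "0.85 -40 10 40 0; 0.85 -76 18 85 0; 0.85 -76 18 125 0; 0.85 -76 18 153 0; 0.85 -76 18 153 0"}}

```text
t: 10.2
tool_pos: [0.5446, -0.2256, 0.193]
orientation: [-2.336, -2.081, 0.008]
force: [-0.6, 0.6, -1.9]
opening: 0.019
gripper_force: 25.0
```

Run:
```python
from pan import *
import pickle
m=robot.camera_model('wrist');im=robot.read_camera('wrist');cv2.imwrite('pics/w6.png',im);pickle.dump(m,open('w6.pkl','wb'))
inc((.548,-.229,.081),-.105)
p0=proj(m,[.4973,-.254,.065]);print("pan centre px",p0)
# scene view: pan interior check that it has not moved, and clip position relative
s=robot.read_camera('scene');cv2.imwrite('pics/s6.png',s)
c=lambda i,x,y,w,h,f:cv2.resize(i[y:y+h,x:x+w],None,fx=f,fy=f,interpolation=cv2.INTER_CUBIC)
cv2.imwrite('pics/w6c.png',cv2.convertScaleAbs(np.hstack([c(im,160,40,320,400,1.25),c(s,350,150,100,125,4)]),alpha=1.3))
```

```text
t 10.25 tcp [ 0.5465 -0.2261  0.1973] yang -0.115 q6 -0.36 F [-0.2  0.4 -0. ] open 0.0189 
 inc [ -3.1   2.7 116.3] turn -0.009530494096557929
pan centre px [275.51538804 266.35924554]
```

View pics/w6c.png

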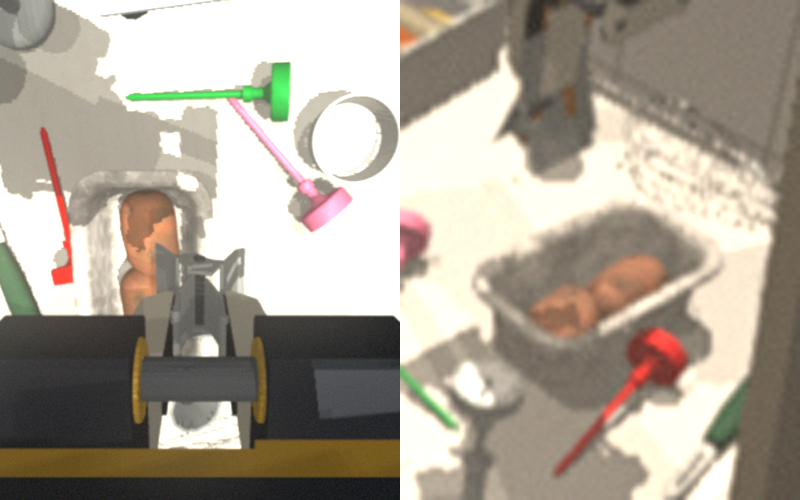

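The view shows the open jaws centred over the far long rim, which lies at about (200,200) in the left crop. The white dial still stands in its stand at (480,385) in the right crop. Lowering now.

Emit:
{"method": "arm_command", "body": {"increments": "0.85 -3 2 30 0; 0.85 -3 2 55 0; 0.85 -3 2 80 0; 0.85 -3 2 98 0; 0.85 -3 2 104 0"}}

```text
t: 10.8
tool_pos: [0.5514, -0.2301, 0.0982]
orientation: [2.343, 2.092, 0.0]
force: [-1.4, 0.0, -0.7]
opening: 0.019
gripper_force: 25.0
```

Emit:
{"method": "arm_command", "body": {"increments": "0.85 0 0 3 0; 0.85 0 0 6 0; 0.85 0 0 8 0; 0.85 0 0 10 0"}}

```text
t: 11.2
tool_pos: [0.5516, -0.2308, 0.0886]
orientation: [2.343, 2.09, 0.001]
force: [0.4, 0.7, -1.5]
opening: 0.0189
gripper_force: 25.0
```

Emit:
{"method": "arm_command", "body": {"increments": "0.85 0 -3 2 0; 0.85 0 -3 4 0; 0.85 0 -3 6 0; 0.85 0 -3 8 0; 0.85 0 -3 8 0"}}

```text
t: 11.7
tool_pos: [0.5515, -0.231, 0.0842]
orientation: [2.339, 2.086, 0.007]
force: [2.2, 3.5, 18.8]
opening: 0.0186
gripper_force: 25.0
```

Contact at the expected height, with 19 N upwards, so the stop bar is on the rim. Releasing gradually.

Emit:
{"method": "arm_command", "body": {"increments": "0.75 0 0 0 0; 0.7 0 0 0 0; 0.65 0 0 0 0; 0.6 0 0 0 0; 0.55 0 0 0 0"}}

```text
t: 12.2
tool_pos: [0.5479, -0.2303, 0.0801]
orientation: [2.344, 2.091, 0.0]
force: [-0.9, 0.4, 2.1]
opening: 0.0403
gripper_force: 3.8
```

Emit:
{"method": "arm_command", "body": {"increments": "0.5 0 0 -2 0; 0.45 0 0 -2 0; 0.4 0 0 -2 0; 0.3 0 0 -2 0; 0.1 0 0 -2 0"}}

```text
t: 12.7
tool_pos: [0.5478, -0.2301, 0.0814]
orientation: [-2.344, -2.091, 0.0]
force: [0.4, 0.4, 0.1]
opening: 0.0674
gripper_force: 0.0
```

Emit:
{"method": "arm_command", "body": {"increments": "0 0 0 0 0; 0 0 0 0 0; 0 0 0 0 0; 0 0 0 0 0;0 0 0 -20 0"}}

```text
t: 13.2
tool_pos: [0.5457, -0.229, 0.0986]
orientation: [-2.34, -2.088, 0.003]
force: [-1.1, 0.2, -0.0]
opening: 0.0925
gripper_force: 0.0
```

Emit:
{"method": "arm_command", "body": {"increments": "0 0 0 -40 0; 0 0 0 -80 0; 0 0 0 -130 0; 0 -40 0 -180 0; 0 -80 0 -200 0"}}

```text
t: 13.7
tool_pos: [0.5408, -0.3027, 0.3021]
orientation: [2.337, 2.092, 0.003]
force: [-0.0, -0.2, -0.1]
opening: 0.0928
gripper_force: 0.0
```

Emit:
{"method": "arm_command", "body": {"increments": "0 -20 0 -20 0; 0 -20 0 -20 0; 0 -20 0 -20 0; 0 -20 0 -20 0"}}

```text
t: 14.1
tool_pos: [0.5371, -0.3217, 0.3157]
orientation: [-2.342, -2.09, 0.0]
force: [1.3, -0.2, -1.1]
opening: 0.0929
gripper_force: 0.0
```

Run:
```python
from pan import *
import pickle
m=robot.camera_model('wrist');im=robot.read_camera('wrist');cv2.imwrite('pics/w7.png',im);pickle.dump(m,open('w7.pkl','wb'))
inc((.548,-.231,.3),-.105)
c=np.array([.4973,-.254]);L=np.radians(84.0);n=np.array([np.cos(L-np.pi/2),np.sin(L-np.pi/2)]);l=np.array([np.cos(L),np.sin(L)])
pin=c+.048*n+.026*l
sl=pin-.015*n-.030*l
print('sleeve pred',sl,proj(m,[*sl,.121]),'handles',proj(m,[*(pin-.024*n),.124]),proj(m,[*(pin+.024*n),.124]),'pan',proj(m,[*c,.065]))
x,y=proj(m,[*sl,.121]).astype(int)
g=cv2.GaussianBlur(cv2.cvtColor(im,cv2.COLOR_BGR2GRAY),(3,3),0)
roi=g[y-40:y+40,x-40:x+40];roi=cv2.resize(roi,None,fx=4,fy=4,interpolation=cv2.INTER_CUBIC)
C=cv2.HoughCircles(roi,cv2.HOUGH_GRADIENT,1.5,30,param1=80,param2=35,minRadius=20,maxRadius=100)
if C is not None:
  for u,v,r in C[0][:6]:
    q=(x-40+u/4-.4,y-40+v/4-.4);P=plane(m,q,.121);e=plane(m,(q[0]+r/4,q[1]),.121);print(np.round(q,1),P.round(4),'r mm',1000*np.linalg.norm(e-P),'delta to pred',(P[:2]-sl).round(4))
```

```text
t 14.15 tcp [ 0.5371 -0.3215  0.3156] yang -0.113 q6 -0.51 F [ 0.7 -0.2  0. ] open 0.093 
 inc [91.1  0.7 15.8] turn -0.007908755785456467
sleeve pred [ 0.52970111 -0.26142753] [306.51191076 166.02905265] handles [297.42667861 137.17681278] [342.677857   136.77660874] pan [281.86205294 161.94692666]
[332.2 162.5] [ 0.5579 -0.2609  0.121 ] r mm 18.908710849956627 delta to pred [0.0282 0.0005]
```

Run:
```python
import cv2
g=cv2.cvtColor(cv2.imread('pics/w7.png'),cv2.COLOR_BGR2GRAY)
print('cols 285..352')
for r in range(118,186):print(r,''.join('0123456789'[min(9,int(v)//22)] for v in g[r,285:353]))
```

```text
cols 285..352
118 44444333333333444444444444445566688899999999999999999999999999999999
119 44443333333333444454444444456666677789999999999999999999999999999999
120 44434433334443444444444444456667999999889999999999999999999999999999
121 44433333345654444444444444445456778877789999999999999999999999999999
122 44443333346875555444444444444444555567789999999999999999999999999999
123 44444333346876555544444444444445555678888999999999999999999999999999
124 44443333346876655444444444444444444456666899999999999877679999999999
125 44444333346876655444444444444444333334445788888887765554469999999999
126 44433333346776555444444444444444333334555666666666544444469999999999
127 34433333345676554444444444444443333335665566666665544444469999999999
128 43433343334665444444444444444443333334556666666665544444469999999999
129 33433334344554444444444444444443333334555566666665544444469999999999
130 33343333444544444444444444444443333334555555566655544444569999999999
131 43433333344544444444444444444443333334555555566655544444569999999999
132 444433333445444444444444444444433333345555555666655444445799
[... 3177 characters left out ...]
4445566899999999999999999999999999999999999
177 44444455544445677887554544445556899999999999999999999999999999999999
178 44555566554545677887555544445566899999999999999999999999999999999999
179 55666665555545677777555544445567899999999999999999999999999999999999
180 66666655555555688776555544445567999999999999999999999999999999999999
181 66666665555554688876555444445567999999999999999999999999999999999999
182 66666666555554578876554444445567999999999999999999999999999999999999
183 66666656555554567876555444445678999999999999999999999999999999999999
184 66666666555554567876555444445789999999999999999999999999999999999999
185 77777665555554467887555444445789999999999999999999999999999999999999
```

The printed grid shows the clip on the rim:
- **Handles:** columns 296 to 341, 45.5 px apart against 45.3 predicted for a closed jaw.
- **Sleeve ring:** centred at about (304,162), 19 px across.

Next I'll get the sleeve's position and move to view the thermometer.

Run:
```python
from h import *
import pickle
m=pickle.load(open('w7.pkl','rb'))
print('sleeve',plane(m,(304,162.3),.121).round(4),'diam',np.linalg.norm(plane(m,(294.7,162),.121)-plane(m,(313.4,162),.121)))
print('handle centre',((plane(m,(295.7,134),.124)+plane(m,(341.2,134.),.124))/2).round(4))
inc((.415,-.10,.33),-.105)
# white dial in top and scene start pictures
t=cv2.imread('pics/top0.png');s=cv2.imread('pics/scene0.png')
for n,i,(x,y) in(('top',t,(330,282)),('scene',s,(371,247))):
    h=cv2.cvtColor(i,cv2.COLOR_BGR2HSV)[y-14:y+15,x-14:x+15]
    print(n);
    for r in h[::2]:print(' '.join(f'{a[2]//10:2d}/{a[1]//10:<2d}' for a in r[::2]))
```

```text
sleeve [ 0.5275 -0.2572  0.121 ] diam 0.02035604293155829
handle centre [ 0.5464 -0.23    0.124 ]
t 14.15 tcp [ 0.5371 -0.3215  0.3156] yang -0.113 q6 -0.51 F [ 0.7 -0.2  0. ] open 0.093 
 inc [ 206.3 -146.3  -13.7] turn -0.007908755785456467
top
17/3  17/3  17/3  17/3  17/3  17/3  17/4  16/4  16/4  16/4  16/4   9/4  10/4  10/4  10/4 
17/3  17/3  17/3  17/3  17/3  17/3  16/4  16/4  16/4  16/4  16/4   8/4   9/4  10/4  10/4 
17/3  15/4  15/4  17/3  15/3  12/3  14/2  14/2  14/2  14/3  16/4  13/4   9/4  10/4  10/4 
17/3  17/3  17/3  13/3  14/2  15/2  17/0  16/0  18/1  17/0  17/1  16/4  11/4  10/4  10/4 
17/3  17/3  15/4  14/2  17/2  17/0  17/1  17/1  18/1  18/1  18/1  17/1  17/4  15/3  12/3 
17/3  17/3  11/3  16/2  17/1  17/1  18/1  18/1  18/1  18/1  18/1  17/0  17/3  17/3  17/3 
17/3  17/3  13/2  16/2  17/1  17/1  18/1  17/0  13/0  18/1  18/1  16/1  17/3  17/3  17/3 
17/4  14/3  14/3  16/2  17/1  16/0  15/1  16/1  18/1  18/1  18/1  16/1  17/3  17/3  17/3 
17/3  16/3  11/3  14/2  11/2  17/0  18/1  18/1  18/1  18/1  17/1  17/0  15/3  16/3  16/3 
12/4  10/4   8/3   9/2   9/2  15/1  15/0  1
[... 1151 characters left out ...]
18/2  21/2  22/2  22/2  17/2  22/2  22/2  22/2  19/3  12/4  11/4  10/4 
20/4  20/4  19/4  12/3  19/2  20/2  21/2  21/2  21/2  22/2  21/2  16/3  11/4  11/4  11/4 
19/4  19/4  19/4  10/3  10/3  16/3  20/2  20/2  20/2  20/2  15/3  10/3  12/4  12/4  12/4 
20/4  20/4  20/4  17/4   9/3   8/3   9/2  10/3  11/3   8/3   8/3  13/4  10/4  10/4  11/4 
19/4  19/4  20/4  20/4  13/4   7/3   8/3   8/3   9/4  11/4  16/4  18/4  14/4  10/4  10/4 
20/4  20/4  20/4  20/4  12/4  11/3   8/4   8/3  17/4  18/4  18/4  18/4  18/4  15/4  14/4 
21/4  21/4  20/4  21/4  14/4  18/4  10/4  16/4  20/4  19/4  18/4  18/4  18/4  18/4  17/4 
21/4  21/4  21/4  21/4  17/4  18/4   9/4  19/4  22/4  21/4  20/4  18/4  16/4  16/4  16/4
```

Emit:
{"method": "arm_command", "body": {"increments": "0 206 -146 -14 0; 0 206 -146 -14 0; 0 206 -146 -14 0; 0 206 -146 -14 0; 0 206 -146 -14 0"}}

```text
t: 14.65
tool_pos: [0.4154, -0.1017, 0.3299]
orientation: [-2.342, -2.091, 0.001]
force: [0.6, 1.1, 0.5]
opening: 0.0927
gripper_force: 0.0
```

Emit:
{"method": "arm_command", "body": {"increments": "0 25 -15 0 0; 0 25 -15 0 0; 0 25 -15 0 0"}}

```text
t: 14.95
tool_pos: [0.4047, -0.0766, 0.3307]
orientation: [2.342, 2.094, -0.0]
force: [0.1, -0.1, 0.6]
opening: 0.093
gripper_force: 0.0
```

Run:
```python
from h import *
inc((.415,-.10,.33),-.105)
m=robot.camera_model('wrist');im=robot.read_camera('wrist');cv2.imwrite('pics/w8.png',im)
h=cv2.cvtColor(im,cv2.COLOR_BGR2HSV)
p=proj(m,[.413,-.029,.146]);print('pred px',p)
mk=((h[...,1]<28)&(h[...,2]>140)).astype(np.uint8)*255
mk=cv2.morphologyEx(mk,cv2.MORPH_CLOSE,np.ones((5,5)))
cs,_=cv2.findContours(mk,cv2.RETR_EXTERNAL,cv2.CHAIN_APPROX_NONE)
for k in cs:
    (x,y),r=cv2.minEnclosingCircle(k)
    if cv2.contourArea(k)>300 and np.hypot(x-p[0],y-p[1])<120:
        M=cv2.moments(k);c=(M['m10']/M['m00'],M['m01']/M['m00']);P=plane(m,c,.146)
        print('blob',np.round(c,1),'r',round(r,1),'area r',np.sqrt(cv2.contourArea(k)/np.pi).round(1),P.round(4),'r mm',(1000*np.linalg.norm(plane(m,(c[0]+r,c[1]),.146)-P)).round(1))
x,y=p.astype(int);s=h[...,1]
print('rows',y-34)
for r in range(y-34,y+34,2):print(r,''.join('0123456789abcdef'[min(15,int(v)//16)] for v in h[r,x-34:x+34,2]),' ',''.join('0123456789'[min(9,int(v)//10)] for v in s[r,x-34:x+34:2]))
```

```text
t 14.95 tcp [ 0.4047 -0.0766  0.3307] yang -0.111 q6 -0.2 F [ 0.1 -0.1  0.6] open 0.093 
 inc [-22.1  12.8   0.7] turn -0.006354287865983466
pred px [321.83035723 176.28081722]
blob [427.7 137.6] r 157.2 area r 95.2 [ 0.5267 -0.0019  0.146 ] r mm 163.5
rows 142
142 88888888888889899999bcdeeeeeeeeeedeeeeeeeeeeeeeeeeeeeeeeeeeeeeeeeeee   3323333332333332332222222222222222
144 88888888889889898888889bddeeeeeeeeeeeeeeeeeeedeeeeeeeeeeeeeeeeeeeeee   3333333333333222233222222222222223
146 8888888888888898888888999adeeeeeeeedeeeeeeeeeeeeeeeeeeeeeeeeeeeeeeee   3323333333333322332222222222322222
148 88888888988888888888988889acdeeeeeeeeeeeeeeeeeeeeeeddddeeeeeeeeeeeee   3323332332333332333222222233222222
150 8888888888888888888888999999bdeedddddeeeeeeeeeeeeeeda9aceeeeeeeeeeee   3333333333333332333222332376322222
152 88888888889988888889898988999bcb999abbba9bccddeeeeedccddeeeeeeeeeeee   3323332233332333222223332243222222
154 88988888888888888898999888888789abbcbbbbbbbaaaabdeeeeeeeeeeeeeeeeeee   3332232333322322111111123222222222
156 8888898888888988988888888877788acddddddddddcccbbbcddeeeeeeeeeeee
[... 2201 characters left out ...]
eee   2322323333333212211111111110223232
198 eeeeeeeeeedccccccccccccccbba98899bdca989aaa9cfffffeeeeeddeeedddddddd   2222233333333322111111111002333333
200 eeeeeeeeedcccccccccccccccbbbbbaacdeeeeeeeeedeeeeeeeddddddddddddddddd   2232233333333332200110000123333333
202 eeeeeeeeedcccccccccccccccbbbbbbbbcccddeeeeeeeeeedddddddddddddddddddd   2223233333333333322111112333333333
204 eeeeeeedddcccccccccccccccbbbbbbbbbbbbbcddddddddddddddddddddddddddddd   3232333333333333333233333333233333
206 eeeeeeeedccccccccccccccccbbbbbbbbbbbbbcddddddddddddddddddddddddddddd   2222333333333333333333333333333333
208 eeeeeeeedccccccccccccccccbbbbbbbbbbbbcdddddddddddddddddddddddddddddd   3222333333333333333333333333333333
```

Run:
```python
from h import *
m=robot.camera_model('wrist');t=robot.camera_model('top');s=robot.camera_model('scene')
P=plane(m,(326.5,182.5),.146);print('wrist',P.round(4),'diam',np.linalg.norm(plane(m,(306,184),.146)-plane(m,(346.7,184),.146)))
print('top',plane(t,(330.6,280.8),.146).round(4),'scene',plane(s,(372,247),.146).round(4))
Q=P.copy();Q[2]=.012;print('foot px',proj(m,Q))
inc((P[0],P[1],.20),-.105)
```

```text
wrist [ 0.4174 -0.0368  0.146 ] diam 0.04377005334906415
top [ 0.4161 -0.0302  0.146 ] scene [ 0.4148 -0.0339  0.146 ]
foot px [324.67551028 175.86242308]
t 15.0 tcp [ 0.4049 -0.0773  0.3306] yang -0.113 q6 -0.2 F [-0.3  0.  -0.8] open 0.0932 
 inc [ 41.7   8.  130.6] turn -0.007641143655317206
```

Three views agree within a few mm: wrist (.4174,-.0368), top (.4161,-.0302) and scene (.4148,-.0339). The dial diameter measures 43.8 mm against 44. Going down to the dial with the 43 mm finger offset, so TCP z = 0.102.

Emit:
{"method": "arm_command", "body": {"increments": "0 43 7 45 0; 0 43 7 90 0; 0 43 7 130 0; 0 43 7 180 0; 0 43 7 210 0"}}

```text
t: 15.5
tool_pos: [0.4144, -0.0358, 0.1163]
orientation: [-2.342, -2.087, 0.006]
force: [0.4, -0.0, 0.4]
opening: 0.093
gripper_force: 0.0
```

Emit:
{"method": "arm_command", "body": {"increments": "0.3 0 0 18 0; 0.4 0 0 18 0; 0.45 0 0 18 0; 0.48 0 0 18 0; 0.5 0 0 18 0", "grip_force": 8}}

```text
t: 16.0
tool_pos: [0.4181, -0.0361, 0.1048]
orientation: [2.343, 2.089, 0.002]
force: [-0.4, 0.9, -0.7]
opening: 0.0578
gripper_force: 0.0
```

Emit:
{"method": "arm_command", "body": {"increments": "0.53 0 0 0 0; 0.56 0 0 0 0; 0.6 0 0 0 0; 0.6 0 0 0 0; 0.6 0 0 0 0"}}

```text
t: 16.5
tool_pos: [0.4173, -0.0358, 0.1037]
orientation: [2.344, 2.091, 0.001]
force: [0.9, -0.7, 3.6]
opening: 0.0436
gripper_force: 8.0
```

Gripped at 43.6 mm, the dial diameter. Firming the grip and lifting straight up.

Emit:
{"method": "arm_command", "body": {"increments": "0.65 0 0 0 0; 0.65 0 0 0 0; 0.65 0 0 -15 0; 0.65 0 0 -40 0; 0.65 0 0 -70 0", "grip_force": 20}}

```text
t: 17.0
tool_pos: [0.4153, -0.0354, 0.1722]
orientation: [-2.342, -2.089, 0.004]
force: [0.1, -0.9, -0.3]
opening: 0.0433
gripper_force: 20.0
```

Emit:
{"method": "arm_command", "body": {"increments": "0.65 0 0 -30 0; 0.65 0 0 -60 0; 0.65 0 0 -90 0; 0.65 0 0 -110 0; 0.65 0 0 -110 0"}}

```text
t: 17.5
tool_pos: [0.4179, -0.0359, 0.2858]
orientation: [2.342, 2.089, 0.004]
force: [0.1, -0.4, -0.7]
opening: 0.0433
gripper_force: 20.0
```

Run:
```python
from h import *
inc((.5275,-.2572,.285),-.105)
m=robot.camera_model('wrist');s=robot.camera_model('scene');p=robot.read_state()['tool_pos']
im=robot.read_camera('scene');cv2.imwrite('pics/s9.png',im)
d=p+[0,0,.037]
print('stem pred scene: dial',proj(s,d).round(1),'neckbottom',proj(s,d-[0,0,.029]).round(1),'tip',proj(s,d-[0,0,.127]).round(1))
g=cv2.cvtColor(im,cv2.COLOR_BGR2GRAY);x,y=proj(s,d-[0,0,.08]).astype(int)
for r in range(y-26,y+34,2):print(r,x-30,''.join('0123456789abcdef'[int(v)//16] for v in g[r,x-30:x+31]))
```

```text
t 17.5 tcp [ 0.4179 -0.0359  0.2858] yang -0.114 q6 -0.09 F [ 0.1 -0.4 -0.7] open 0.0433 
 inc [-207.4  134.1    1.4] turn -0.009068783460568053
stem pred scene: dial [378.8 186.9] neckbottom [377.5 197.5] tip [373.5 230.6]
189 345 cccccccccccccccccccdca7444444555666655455555555556acccccccccc
191 345 ccccccdcccccccccccccccba997544444444444555555555568ccccccccaa
193 345 ccccccccccccccccccccccccddca75444444444555555555567accccccccc
195 345 ccccccccccccccccccccccccccdc964444459975555555556679bcccccccc
197 345 ccccccccccccccccccccccccccccb7544447cb8555555555458bccccccccc
199 345 ccccccccccccccccccccccccccccc9654457aa755555555446accccccccdd
201 345 ccccccccccccccccccccccccccccdc85456788666768975447cccccccbaaa
203 345 aaaaaaaaabcccccccccccccccccccc9646778656569cc74459bcba9988777
205 345 889999999999bccdccccccccccccdc855787644447bcb64459a9876666666
207 345 5544445556679cccccccccccccccca645654444447ab85445776555555566
209 345 4456665544459cdccccccdccccccc85444444444467764445555555555556
211 345 545787554447accccccccccccccdc85444444444444444545555555665556
213 345 557aa864457acccccccccccccccd
[... 523 characters left out ...]

229 345 b98acdddccccccccccccdcccccb754579bdca865688887877777655568abb
231 345 989bcddcdcccccdcccdcccbbbcb96455568abbba987777776666679aaba97
233 345 77acdcccccdccdccccdccbccbbb85555555568acdca98877778aaaa986555
235 345 99cdccddcdcccccccccccbbcb8765555555555679abccccbaaa9975555555
237 345 8acddddcccccccccccccccba8767655555554555655677666655555555555
239 345 669bcdccbbbcbcccccdcdc976777766555554555555555455555555555555
241 345 a9778abcccbcbbbbcccddc977776667665555555555544555555555555555
243 345 89a9778abbcbbbcbbbccdca87788777776655555555555555555555555555
245 345 b98998678abcbbbbbbcbbccc9887787776666665555555555555555566666
247 345 cbba9876678abcbbbbbbbbcccc98877777776776655555555555566666666
```

Lifted and holding. Carrying it to above the sleeve at (.528,-.2577), with the tip about 70 mm above the clip.

Emit:
{"method": "arm_command", "body": {"increments": "0.65 -40 25 0 0; 0.65 -85 55 0 0; 0.65 -130 85 0 0; 0.65 -175 115 0 0; 0.65 -207 134 0 0"}}

```text
t: 18.05
tool_pos: [0.5261, -0.258, 0.2801]
orientation: [-2.342, -2.089, 0.002]
force: [1.0, -0.1, 0.5]
opening: 0.0437
gripper_force: 20.0
```

Emit:
{"method": "arm_command", "body": {"increments": "0.65 0 0 0 0; 0.65 0 0 0 0; 0.65 0 0 0 0; 0.65 0 0 0 0"}}

```text
t: 18.45
tool_pos: [0.5261, -0.2554, 0.2834]
orientation: [2.343, 2.092, 0.0]
force: [0.1, -0.8, -0.7]
opening: 0.0435
gripper_force: 20.0
```

Run:
```python
from h import *
inc((.528,-.2577,.23),-.105)
m=robot.camera_model('wrist');im=robot.read_camera('wrist');cv2.imwrite('pics/w10.png',im)
p=robot.read_state()['tool_pos']
print('sleeve px',proj(m,[.528,-.2577,.121]),'tip px',proj(m,p+[0,0,.037-.127]),'neck',proj(m,p+[0,0,.037-.029]),'handles',proj(m,[.5464,-.23,.124]))
g=cv2.cvtColor(im,cv2.COLOR_BGR2GRAY)
for r in range(180,300,3):print(r,''.join('0123456789abcdef'[int(v)//16] for v in g[r,280:360]))
```

```text
t 18.45 tcp [ 0.5261 -0.2554  0.2834] yang -0.113 q6 -0.43 F [ 0.1 -0.8 -0.7] open 0.0435 
 inc [-2.   2.1 53.4] turn -0.007904446977690327
sleeve px [321.00245279 226.58563506] tip px [319.05918903 241.79478627] neck [318.92563303 285.65213599] handles [336.05345515 198.4934076 ]
180 55566666679999866666666666666555567899987766656689a99999999889cdedeeeeeeeeeeeeee
183 666666667999a9986666666666666555556778887766666667987788777789bdddeeeeeeeeeeeeee
186 7788876678999aa97666666555555555676666666777777778996666667888888899999abbcccddd
189 677888899999999aa999987765566556787666666777777777896666567988888888889887667776
192 67788899999999999999998877888777887666666777767778a96667668988888888888887666767
195 67788888888889999887755555555666787666666776767678a96665557988888888988877666666
198 76778888888888987655555555555545787666789987767789a96566667888888888888877667666
201 b8778888888888876544444444444445787678889aaaaaaaaaa86667667888888888888887667766
204 db777788888888886555554444444447abb888889aaaaaaaaaa85566656778888888888876666666
207 87766778888889998876554444444448cdb888889a9998886
[... 1881 characters left out ...]
7665555555569ceeeeee
276 999865555555566677777778888888988888866bffffd999999988887777777777665555557beeee
279 9865555566777777788888888888899898888747cfffeb9999887888999888877766665555557cee
282 6555667777777889888888874688988889888747cffffd998874478998999899987655555555557b
285 55667667788889888888889875678888998988779cfffeb998778899989999888887766655555555
288 6667778888865688889888888888888989889accceffffd989899888999998744677766666555555
291 7777888888887644788888743357898888889cefffffffeb98888988989988666667666666665555
294 77788888887767666677666653235888888889ceffd9888888877777766666666666666666666665
297 66666666666666666666666666532346666667addddb766666666666666666666666665543345666
```

The grid shows the sleeve ring centred at about (321.5,227), against a prediction of (321,226.6). The stem shows as a vertical dark strip at column 319 ending at row 239, where predicted, so it hangs straight. I'll correct by (-2,+2) mm and lower.

Emit:
{"method": "arm_command", "body": {"increments": "0.65 -2 2 15 0; 0.65 -2 2 30 0; 0.65 -2 2 45 0; 0.65 -2 2 53 0; 0.65 -2 2 53 0"}}

```text
t: 19.0
tool_pos: [0.527, -0.2582, 0.2276]
orientation: [-2.342, -2.089, 0.002]
force: [0.1, -0.1, -0.0]
opening: 0.0432
gripper_force: 20.0
```

Emit:
{"method": "arm_command", "body": {"increments": "0.65 0 0 0 0; 0.65 0 0 0 0; 0.65 0 0 0 0"}}

```text
t: 19.3
tool_pos: [0.5286, -0.2591, 0.2312]
orientation: [2.344, 2.09, 0.001]
force: [-0.1, 0.4, -0.9]
opening: 0.0433
gripper_force: 20.0
```

Run:
```python
from h import *
inc((.528,-.2577,.113),-.105)
m=robot.camera_model('wrist');im=robot.read_camera('wrist');cv2.imwrite('pics/w11.png',im)
p=robot.read_state()['tool_pos']
print('sleeve px',proj(m,[.528,-.2577,.121]),'tip px',proj(m,p+[0,0,.037-.127]))
g=cv2.cvtColor(im,cv2.COLOR_BGR2GRAY)
for r in range(215,268,2):print(r,''.join('0123456789abcdef'[int(v)//16] for v in g[r,290:350]))
```

```text
t 19.3 tcp [ 0.5286 -0.2591  0.2312] yang -0.114 q6 -0.43 F [-0.1  0.4 -0.9] open 0.0433 
 inc [  1.4  -0.9 118.2] turn -0.009153144410723124
sleeve px [317.96450191 234.50218008] tip px [318.71775554 241.46921841]
215 8888888776777666667666655556666555899aabbaaa978abddddedeeeee
217 77777777776666667889998555555555558a87899aaabcddcddddddeeeed
219 777777666666678abbbbaa8655555555569a87899abcddedcddededddddd
221 7777766666658abbbbbbbb9655555555569a8899abcddeeddddededdddde
223 88887766666567abbbccca8555677766669a88999cdddeeddddedddddddd
225 888888776666667adcddca8679cbbbbbbbbb889abccdddddddeedddddddd
227 8888888777777769bbbb976667888777789bbaacdeeeeeedddeededddddd
229 88888888888877768ab976788765555667779bddeeeeeeedcdeedddddddd
231 98888888888887767aba889865555555566778bddeeeeeeecddddededddd
233 88888888888887668bc99998655555555676669cdddeeeeedddddeedddde
235 8888888888877777aca99998765555555667767bddddeeedddeeeedddddd
237 88888888988777779bb99988875555567776779cdddeeeedddedededeede
239 88888888888777778bc9987775555556677767adddddeeeddededeeeeeee
241 888889988787777768ab9877655555566777
[... 169 characters left out ...]
87777766669cb96555555566678abbccddddddddedddddeede
249 99999999888777777666899865555555566689abcdddddddddeeddeeedee
251 99999998888888877777789765555555555789abcddddddddddeddeeeedd
253 99999998888888888777799765555555556689aacddddddddeeeddeeeedd
255 99999998888888888877777765555555556789abccdddddddeeeedeedddd
257 99999988888899888877667765555555556789abccdddddddeeeededeedd
259 99999888888999988877666665555555555689abcdddddddddedeedddeee
261 9999988888888877776555555555555555556678abccdddcddddddeeeede
263 888888888876555555555555555555555555555555666779acddedeedede
265 9988888765555555555555555555555555555555555555555679bddeeeed
267 988876555555555555555555555556666655555555655555555567addeee
```

The ring centre at (318.3,235.5) and the stem at column 318 agree within about 1 mm. Inserting slowly.

Emit:
{"method": "arm_command", "body": {"increments": "0.65 0 0 12 0; 0.65 0 0 22 0; 0.65 0 0 32 0; 0.65 0 0 42 0; 0.65 0 0 50 0"}}

```text
t: 19.85
tool_pos: [0.5277, -0.2586, 0.1786]
orientation: [-2.343, -2.09, 0.001]
force: [0.9, -0.1, -0.8]
opening: 0.0432
gripper_force: 20.0
```

Emit:
{"method": "arm_command", "body": {"increments": "0.65 0 0 12 0; 0.65 0 0 24 0; 0.65 0 0 36 0; 0.65 0 0 46 0; 0.65 0 0 54 0"}}

```text
t: 20.35
tool_pos: [0.5278, -0.2587, 0.125]
orientation: [-2.344, -2.091, 0.0]
force: [-1.1, -1.1, -0.4]
opening: 0.0434
gripper_force: 20.0
```

Emit:
{"method": "arm_command", "body": {"increments": "0.65 0 0 5 0; 0.65 0 0 9 0; 0.65 0 0 12 0; 0.65 0 0 13 0"}}

```text
t: 20.75
tool_pos: [0.5282, -0.2589, 0.1132]
orientation: [2.344, 2.091, 0.0]
force: [-0.5, -0.4, -0.1]
opening: 0.0433
gripper_force: 20.0
```

Emit:
{"method": "arm_command", "body": {"increments": "0.6 0 0 0 0; 0.5 0 0 0 0; 0.4 0 0 0 0; 0.2 0 0 0 0; 0 0 0 0 0"}}

```text
t: 21.25
tool_pos: [0.5283, -0.2589, 0.1134]
orientation: [2.344, 2.091, 0.0]
force: [-0.0, 0.6, 0.3]
opening: 0.066
gripper_force: 0.0
```

Emit:
{"method": "arm_command", "body": {"increments": "0 0 0 0 0; 0 0 0 0 0; 0 0 0 -10 0; 0 0 0 -40 0; 0 0 0 -80 0"}}

```text
t: 21.75
tool_pos: [0.5267, -0.258, 0.1924]
orientation: [-2.341, -2.088, 0.002]
force: [0.7, -0.8, 0.1]
opening: 0.0928
gripper_force: 0.0
```

Emit:
{"method": "arm_command", "body": {"increments": "0 -30 0 -40 0; 0 -60 0 -80 0; 0 -60 0 -100 0; 0 -60 0 -100 0; 0 -60 0 -100 0"}}

```text
t: 22.25
tool_pos: [0.5215, -0.3184, 0.2935]
orientation: [2.344, 2.091, 0.001]
force: [0.7, 0.1, -1.1]
opening: 0.0931
gripper_force: 0.0
```

Run:
```python
from h import *
m=robot.camera_model('wrist');im=robot.read_camera('wrist');cv2.imwrite('pics/w12.png',im)
inc((.528,-.2577,.3),-.105)
print('dial px pred',proj(m,[.528,-.2587,.157]),'handles',proj(m,[.5464,-.23,.124]),'D px',proj(m,[.55,-.2587,.157])-proj(m,[.506,-.2587,.157]))
x,y=proj(m,[.528,-.2587,.157]).astype(int)
h=cv2.cvtColor(im,cv2.COLOR_BGR2HSV)
for r in range(y-44,y+36,2):print(r,''.join('0123456789abcdef'[int(v)//16] for v in h[r,x-34:x+46,2]))
mk=((h[...,1]<25)&(h[...,2]>120)).astype(np.uint8)*255;mk[:,:x-40]=0;mk[:,x+40:]=0;mk[:y-40]=0;mk[y+40:]=0
mk=cv2.morphologyEx(mk,cv2.MORPH_OPEN,np.ones((3,3)))
k=max(cv2.findContours(mk,cv2.RETR_EXTERNAL,cv2.CHAIN_APPROX_NONE)[0],key=cv2.contourArea);print(cv2.boundingRect(k),cv2.minEnclosingCircle(k),x-34)
```

```text
t 22.3 tcp [ 0.521  -0.3179  0.2921] yang -0.114 q6 -0.52 F [-0.2 -0.1 -0.3] open 0.0927 
 inc [60.6  0.1 -7.8] turn -0.008797601796878052
dial px pred [318.59130556 166.03248478] handles [333.73727628 133.66215177] D px [47.43735293 -5.56020192]
122 6677777777777776666666668aba888889987767777789bcccccccccdeeeeeeeeeeeeeeddddcdeee
124 6666666777777666666666668ab97767777666677789985566556568accdccbbaa988777667addde
126 666667777677766666666666677655655666666666689855665678888888888888766666667bddee
128 666667766666666666666666667655555666666666799855666678888888888888766666668bddee
130 666666666666777766666666677655555666666666899866665678888888888887766666668cddee
132 666666677776766666666666667655555666666666899755565678888888888887766666668cddee
134 666666677777666666666666677655555666666666799755655568888888888888766666668cddee
136 666666777667777666665655667655555666666666789755555667777788888888766666668cddee
138 666666666667777766666655677655555666666666689755666567777777788887766666679cdddd
140 666666666666676666666666666655555666666666789756666667777777777787766666679ddcdd
142
[... 1931 characters left out ...]
eeeeeeeeeeeeeeeeeeee
188 aaaaaaaabbbbbbbbbbaaaa998888888888888888889acdeeeeedddeedeeeeeeeeeeeeeeeeeeeeeee
190 aaabaabbbbbbbbbbaaaaa999887998767777776678abceeeeeeddddeeeeeeeeeeeeeeeeeeeeeeeee
192 aaaaabbbbbbbbbaaaaaaaa998888a9766667766678abbddeeeeddddeeeeeeeeeeeeeeeeeeeeeeeee
194 aabbabbbbbbbbbaaabbbaaa99888a9766677666678abcdddeeedddeddeeeeeeeeeeeeeeeeeeeeeee
196 bbcccbbbbbbbbbbbbbbbaaa9998888666666666678abcdddededdedeeeeeeeeeeeeeeeeeeeeeeeee
198 bbbbbbaaabbbbbbbbaaaaa99998877555566666678abcdeeeeedddeeeeeeeeeeeeeeeeeeeeeeeeee
200 abbccbbbbbbbbbbbaaaaaaa99988876666666666679abdeeeeeddeeeeeeeeeeeeeeeeeeeeeeeeeee
(296, 139, 45, 51) ((320.8513488769531, 163.67837524414062), 25.988994598388672) 284
```

The dial sits at (318,166.5), where a seated neck predicts (318.6,166). The handles are unchanged, and the gripper is open and clear of everything. Handing in.

```bash
python3 -c "
from plant import robot
print(robot.close_job())"
```

```text
the job is handed in; nothing more can be done
None
```

The job is handed in at about t = 22 s, but no verdict came back: by my measurements the clip is fully down on the potato pan's far long rim with its sleeve inside, and the thermometer is seated in the sleeve; the coloured look-alikes had fallen over by my first wrist picture (cause not established).

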